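# Seat the hex bushing in the sensor housing and lock it

### The job

Take the large hexagonal bushing and fit it into the hexagonal pocket of the yellow sensor housing, gently feeling and shuffling it about until it drops fully home, without forcing it. Then slide the steel keeper fork all the way in around its stem and let go, leaving the other two bushings where they stand.

Things in the scene. Friction and masses are not known exactly. Their poses are not given: they have to be found in the camera images.
- bushing_mid (a point): Centre of the large hex bushing, 25 mm above its underside. Plain aluminium, about 110 g, upright: hexagonal base 36 mm across flats, 14 mm tall, no chamfer; above it a centred square stem 12 x 12 mm, 14 to 50 mm above the underside. z up; two hexagon flats face +x and -x, stem faces are square to x and y. Hold it by the stem; fingertips under 14 mm would strike the base.
- bush_small_mid (a point): Centre of a smaller hexagonal bushing (27 mm across flats, otherwise the same shape and height), a bystander. It and the round one stand near the large one, the three in any order.
- bush_round_mid (a point): Centre of a bushing with a round base of 39 mm diameter and the same square stem, a bystander.
- housing: Yellow sensor housing, fixed to the desk: plate 94 x 196 mm, 20 mm high (x -47 to 47, y -48 to 148 mm; small feet stick out 16 mm at the sides). Origin on the desk under the nominal pocket centre; y runs along it from the pocket towards the keeper, z up. The keeper's guide block with side rails spans y 50 to 146 mm, is 62 mm wide and up to 45 mm high.
- pocket_nominal (a point): Where the drawing puts the centre of the pocket's mouth, 39 mm above the desk; axes as the housing's. The grey boss with the pocket was bonded in by hand: the true pocket lies up to 4 mm off this point in x and up to 6 mm in y, and is turned up to 0.12 rad either way (drawing: two flats of the hole face +x and -x). Its true place is not measured: see or feel it. It does not give way.
- pocket_floor (a point): On the pocket's floor, 23 mm above the desk, under the nominal centre. The pocket is a hexagonal hole 37.8 mm across flats, 16 mm deep, without chamfer, in a hexagonal boss 51.8 mm across flats with a flat level rim 39 mm above the desk. Fully home, the bushing's underside is on this floor, its base 2 mm below the rim and its centre 48 mm above the desk.
- keeper (a joint): Travel of the steel keeper fork in m: 0 open (start), 0.060 fully in at its stop. Slides to the housing's -y with 2 N friction, stays where left. 4 mm plate, underside 41 mm above the desk; two prongs 29 mm apart pass beside the stem, over the base. Prong tips: open 46 mm short of the nominal pocket centre, fully in 14 mm beyond. A bushing standing proud of the pocket blocks it.
- keeper_tab (a point): Centre of the upright steel tab by which the keeper is moved: 20 mm wide (along the housing's x), 10 mm thick (along y), 30 mm tall, from 45 to 75 mm above the desk. It stands 112 mm from the nominal pocket centre along the housing's y when open, 52 mm when fully in. Axes as the housing's.

How it is judged:
By the outcome, as a careful person would: the job done as asked, in the order asked, and still so for the second after the job is handed in, with the robot touching nothing.
It also fails if it takes over 61 s, if anything falls off the work surface, if the arm or the gripper's body presses on something with over 40 N, if the wrist force passes 120 N, or if a joint passes its speed limit or range.

### The arm

A 6-joint arm with a two-finger parallel gripper is mounted at the origin on the work surface. World frame = base frame: x ahead of the robot, y to its left, z up, the work surface at z = 0. Lengths are in mm, angles in rad, forces in N, time in s.
With the tool pointing down it reaches from about 275 to 975 mm from the base axis. Payload 8.4 kg.
Tool frame: the origin (TCP) lies at the very end of the fingers, on their centre line; the grasp point (between the pads) lies 19 mm behind it (ctrl.grip_point_offset is the distance from the TCP to the grasp point, in mm); y points along the fingers, z is the direction in which the jaws open and shut, and the axes are right-handed (so a half turn about y gives the same grasp; the last joint's range is limited). The gripper opens to 92 mm and grips with 3 to 60 N. Pads are 20 mm wide; open, the fingers measure 128 mm over their backs; the gripper's body (75 mm by 189 mm) begins 69 mm behind the grasp point.
Start: joints at [1.306, 0.353, 1.633, -0, 1.155, -0.002], TCP at [162.364, 603.544, 214.583] pointing down, gripper open.
Joint ranges: [-2.63, 2.63], [-0.92, 2.1], [0.06, 2.66], [-1.3, 4.44], [0, 2.69], [-3.02, 3.02]. Speed limits (rad/s): [2.22, 2.22, 2.79, 3.14, 3.14, 3.14].

### API

Orientations are given as a 3x3 rotation matrix whose columns are the frame's x, y, z axes.
In Python, from station import ctrl, vision, ticket gives the robot as it stands.
- The arm moves only by the tool move_arm, never from a script. Its argument "plan" is a list of rows, each an object with "delta_pos": the shift along the tool's x, y, z in mm, a list of three; "yaw": the turn about the tool's y in degrees; "hand": the closure, from -1 (fully open) to 1 (shut). In form: [{"delta_pos": [tx, ty, tz], "yaw": yaw, "hand": hand}, ...]. A call has 1 to 12 rows; each row is the pose to reach, as a shift and turn from the pose measured when the call began, along the tool's axes at that moment; what a row does not reach only later rows make up. A row lasts 1/8 s, in which the tool goes at most 62.5 mm and 10.7 degrees, less where a joint would pass 70% of its speed; a pose out of reach is approached as far as the arm can. A call with a gripper value outside its range is refused whole. The fingers move at their own pace and stop on an object; "grip_force" is the grip in N (left out, the last holds). Time passes only in rows, so rows that repeat a pose let the fingers close. It gives the time, the measured TCP pose, the force and the opening at its end, in the units of the state.
- ctrl.read_state(): the state, without advancing time (a new reading comes with each control period).
- vision.get_image(name): name is "scene" or "top"; returns a dict with "frame" (420x560x3 uint8, red, green, blue), "depth" (420x560 float32, mm along the optical axis (not along the pixel's ray), 0 where there is no reading), "fx", "fy", "cx", "cy" (pixels), "pose" (4x4, takes a point from camera to world coordinates). Camera axes: x right, y down, z forward; pixel columns grow to the right and rows downward; lengths in mm; the calibration is good to about 2 mm. A picture is of the moment at which its call begins.
- ticket.sign_off(): hands the job in, once; it reports no verdict.
The state is a dict: "time_s": time; "q": joint angles; "dq": joint speeds; "joint_torque": joint torques, N m; "tcp_pos": TCP position; "eef_rot": TCP orientation; "force": force on the tool from outside, world axes, zero at the start; "ft_torque": the same for the moment, N m; "opening": finger opening in mm.
Only numpy, scipy, OpenCV 4.12 (cv2) and the standard library are available. Lean on these libraries where they do the work, as an engineer would, in place of code of your own. Each camera call takes 0.05 s, during which the arm holds its last target.

## Working session

There is one attempt and no reset: what is moved stays moved. The work goes in short steps, Python scripts to look and compute and a tool call to move; the robot and the scene stay as the last step left them, time stands still between calls to the robot, and variables do not carry over. Pictures are saved under pics/ and viewed, and the job is handed in when it is done.

Besides the shell and the picture viewer there is one more tool, called by a JSON object that holds its "api" and its "payload". move_arm: Moves the arm, as the interface text tells. Its arguments: {"type":"object","properties":{"plan":{"type":"array"},"grip_force":{"type":"number"}},"required":["plan"]}

```bash
ls; mkdir -p pics; python3 - <<'E'
from station import ctrl, vision
import cv2,numpy as np
np.set_printoptions(precision=4,suppress=True)
s=ctrl.read_state(); print(s, ctrl.grip_point_offset)
for n in("scene","top"):
    d=vision.get_image(n); cv2.imwrite(f"pics/{n}0.png",d["frame"][:,:,::-1]); np.savez(f"{n}0.npz",**d)
    print(n,d["fx"],d["fy"],d["cx"],d["cy"],d["pose"])
E
```

```text
pics
{'time_s': 0.0, 'q': array([ 1.3056,  0.3537,  1.6341, -0.0001,  1.1552, -0.0024]), 'dq': array([-0.0004,  0.    ,  0.0003, -0.0012,  0.001 , -0.0001]), 'joint_torque': array([  0.0011, -59.3826, -33.4227,   0.0699,   0.0227,  -0.0001]), 'tcp_pos': array([162.2601, 603.056 , 213.859 ]), 'eef_rot': array([[ 0.9657, -0.0003,  0.2598],
       [-0.2598, -0.0014,  0.9657],
       [ 0.    , -1.    , -0.0014]]), 'force': array([-0.3614, -0.0361,  0.274 ]), 'ft_torque': array([ 0.0338, -0.0092,  0.0223]), 'opening': 91.85121968510833} 18.700000000000003
scene 508.62157618982053 508.62157618982053 292.30052599000766 212.49439762259416 [[   0.8459    0.4051   -0.3469  837.5881]
 [   0.5332   -0.6292    0.5655 -352.2445]
 [   0.0108   -0.6633   -0.7483  627.1034]
 [   0.        0.        0.        1.    ]]
top 534.148113444986 534.148113444986 273.66769771534535 219.91883796139058 [[  0.0726  -0.9765   0.2028 382.8339]
 [ -0.9974  -0.0713   0.014   64.9644]
 [  0.0008  -0.2033  -0.9791 941.3296]
 [  0.       0.       0.       1.    ]]
```

View pics/scene0.png

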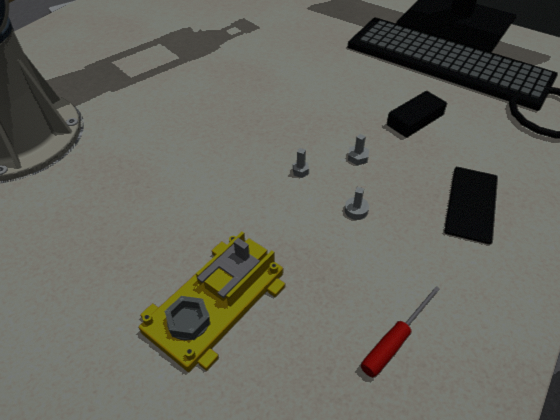

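View pics/top0.png

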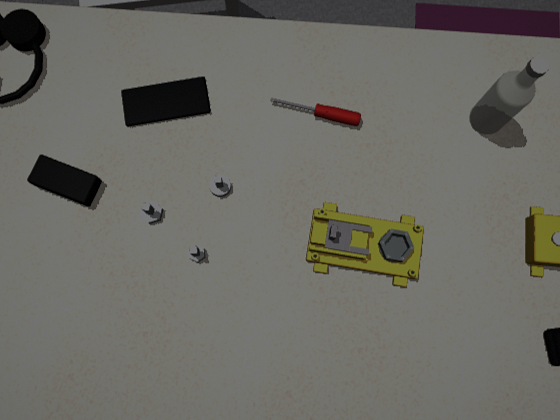

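The scene view shows three bushings: (302,165) looks small hex, (358,152) hex, (357,205) round. The housing's pocket is at (187,318). In the top view they are at (199,254), (153,213), (221,187) and the pocket at (398,246). I'll zoom in next.

```bash
python3 - <<'E'
import cv2,numpy as np
a=cv2.imread("pics/scene0.png");b=cv2.imread("pics/top0.png")
def z(i,x,y,w,h,k): 
    c=cv2.resize(i[y:y+h,x:x+w],None,fx=k,fy=k,interpolation=cv2.INTER_CUBIC); return cv2.convertScaleAbs(c,alpha=1.5)
cv2.imwrite("pics/z1.png",np.vstack([z(a,280,125,100,100*1,3*1),]) if 0 else np.hstack([z(a,285,130,100,100,4),z(b,135,170,100,100,4)]))
cv2.imwrite("pics/z2.png",np.hstack([z(a,135,230,155,140,2.58) ,z(b,300,195,130,120,3)[:361]]) if 0 else z(a,135,230,155,140,5)[:600])
cv2.imwrite("pics/z3.png",z(b,300,195,130,98,6)[:600])
E
```

```text
(no output)
```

View pics/z1.png

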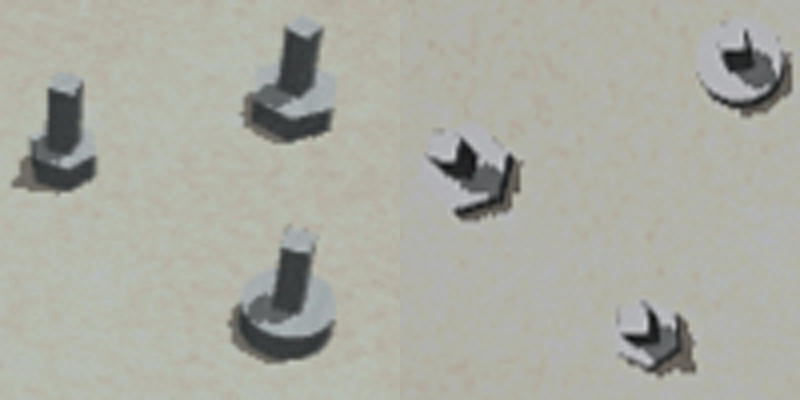

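View pics/z2.png

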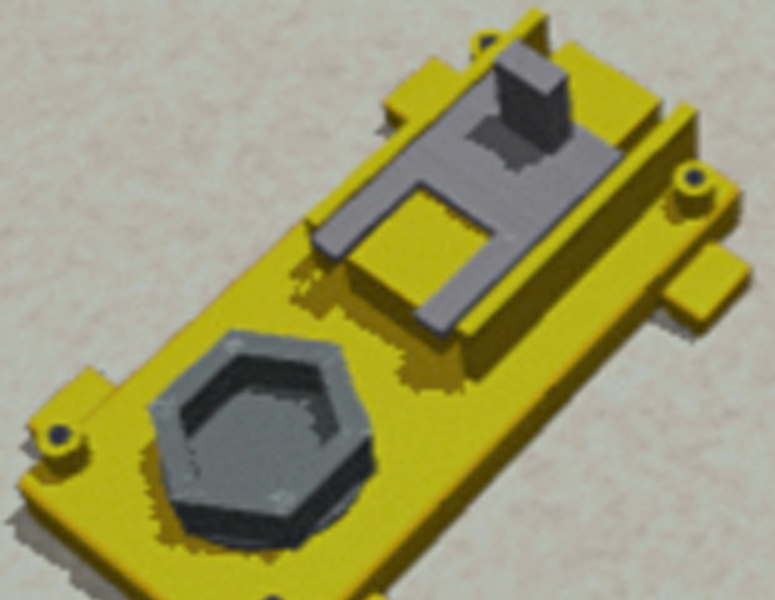

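View pics/z3.png

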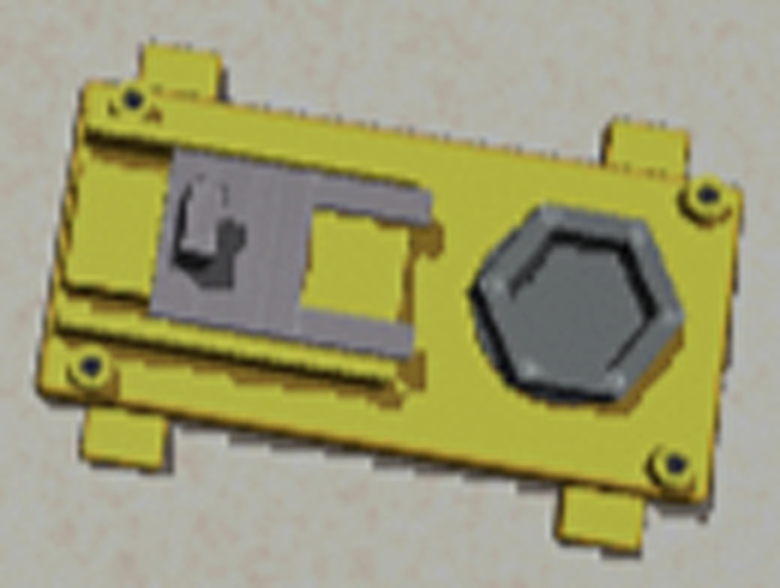

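```bash
cat > h.py <<'E'
import numpy as np, cv2
np.set_printoptions(precision=3,suppress=True)
def pts(d):
    D=d["depth"];v,u=np.mgrid[:D.shape[0],:D.shape[1]]
    P=np.stack([(u-d["cx"])/d["fx"]*D,(v-d["cy"])/d["fy"]*D,D],-1)
    T=d["pose"]; W=P@T[:3,:3].T+T[:3,3]; W[D==0]=np.nan
    return W
def ray(d,uv,z):
    uv=np.atleast_2d(uv).astype(float);T=d["pose"]
    r=np.c_[(uv[:,0]-d["cx"])/d["fx"],(uv[:,1]-d["cy"])/d["fy"],np.ones(len(uv))]@T[:3,:3].T
    o=T[:3,3]; return o+r*((z-o[2])/r[:,2])[:,None]
def load(n): return dict(np.load(n+".npz"))
E
python3 - <<'E'
from h import *
roi={"scene":dict(a=(285,135,320,185),b=(340,130,378,170),c=(338,180,378,225)),"top":dict(a=(182,238,215,268),b=(136,198,170,228),c=(205,172,236,202))}
for n in("scene","top"):
    d=load(n+"0");W=pts(d)
    print(n,"desk z", np.nanmedian(W[300:400,50:120,2]) , np.nanstd(W[300:400,50:100,2]))
    for k,(x0,y0,x1,y1) in roi[n].items():
        w=W[y0:y1,x0:x1].reshape(-1,3)
        t=w[(w[:,2]>46)];b=w[(w[:,2]>11)&(w[:,2]<17)]
        print(k,len(t),np.nanmean(t,0),len(b),b.min(0),b.max(0),(b.min(0)+b.max(0))/2)
    x0,y0,x1,y1=(135,230,290,370) if n=="scene" else (300,195,430,293)
    w=W[y0:y1,x0:x1].reshape(-1,3)
    print(np.histogram(w[:,2],bins=range(-4,84,4)))
    # boss: rim points grey
    F=d["frame"][y0:y1,x0:x1].reshape(-1,3).astype(int)
    g=(F.max(1)-F.min(1))<40
    m=(abs(w[:,2]-39)<2.5)&g
    print("rim",m.sum(),np.nanmean(w[m],0),w[m].min(0),w[m].max(0))
E
```

```text
scene desk z 0.6969098562129261 1.0713572301420637
a 48 [508.336 209.814  49.872] 109 [492.053 195.598  11.005] [522.097 226.435  16.737] [507.075 211.016  13.871]
b 47 [576.041 298.823  49.186] 192 [556.364 278.016  11.244] [596.147 317.562  16.995] [576.256 297.789  14.119]
c 56 [634.036 180.503  49.69 ] 275 [614.177 161.289  11.015] [652.752 200.968  16.889] [633.465 181.129  13.952]
(array([3963, 7820,  219,  460,  524, 1483, 2709,  412,  337,  389,  813,
        824, 1405,   32,   26,   24,   23,   26,   29,   83,   17]), array([-4,  0,  4,  8, 12, 16, 20, 24, 28, 32, 36, 40, 44, 48, 52, 56, 60,
       64, 68, 72, 76, 80]))
rim 646 [ 543.746 -131.078   39.243] [ 515.32  -161.994   36.526] [585.589  15.502  41.495]
top desk z 0.33712625093443194 1.657217243208099
a 53 [507.109 209.593  50.18 ] 109 [493.539 196.087  11.155] [521.808 224.166  16.982] [507.673 210.127  14.068]
b 58 [575.241 297.668  50.009] 238 [555.074 279.399  11.006] [595.895 317.815  16.964] [575.485 298.607  13.985]
c 53 [633.013 179.912  50.548] 263 [613.777 161.075  11.034] [652.322 199.619  16.999] [633.049 180.347  14.016]
(array([1768, 4184,  235,  196,  344,  890, 2039,  342,  116,  184,  412,
        795,  967,   99,    3,    3,   10,    3,    3,   38,   36]), array([-4,  0,  4,  8, 12, 16, 20, 24, 28, 32, 36, 40, 44, 48, 52, 56, 60,
       64, 68, 72, 76, 80]))
rim 339 [ 542.521 -128.791   39.469] [ 515.949 -163.437   36.507] [580.331   5.261  41.48 ]
```

```bash
cat >> h.py <<'E'
def fold(xy,c,n):
    r=xy-c; th=np.arctan2(r[:,1],r[:,0]); R=np.hypot(*r.T)
    o=np.argsort(th); th,R=th[o],R[o]
    g=np.radians(np.arange(0,360,1.0)); Rg=np.interp(g-np.pi,th,R,period=2*np.pi)
    f=(Rg*np.exp(1j*n*(g-np.pi))).mean()
    return np.angle(f)/n, abs(f), Rg.mean()  # corner direction
E
python3 - <<'E'
from h import *
for n in("scene","top"):
    d=load(n+"0");W=pts(d);F=d["frame"].astype(int)
    grey=(F.max(2)-F.min(2))<40
    c0=np.array([543,-131.])
    near=np.hypot(W[...,0]-543,W[...,1]+135)<45
    # outer: rim
    rim=(grey&near&(W[...,2]>36.0)&(W[...,2]<43)).astype(np.uint8)
    cs,h=cv2.findContours(rim,cv2.RETR_CCOMP,cv2.CHAIN_APPROX_NONE)
    i=max(range(len(cs)),key=lambda k:cv2.contourArea(cs[k]))
    inner=[k for k in range(len(cs)) if h[0][k][3]==i]
    j=max(inner,key=lambda k:cv2.contourArea(cs[k]))
    for nm,k in(("out",i),("in",j)):
        xy=ray(d,cs[k][:,0],39)[:,:2].astype(np.float32)
        M=cv2.moments(xy.reshape(-1,1,2)); c=np.array([M["m10"],M["m01"]])/M["m00"]
        a=fold(xy,c,6)
        hull=cv2.convexHull(xy.reshape(-1,1,2)); 
        M=cv2.moments(hull); ch=np.array([M["m10"],M["m01"]])/M["m00"]
        print(n,nm,"c",c,"hull c",ch,"corner ang deg",np.degrees(a[0]),a[1:],"area",cv2.contourArea(xy), cv2.contourArea(hull))
    # plate: yellow z~20
    yel=((F[...,0]-F[...,2])>60)&(F[...,1]>F[...,2]+50)
    m=yel&(abs(W[...,2]-20)<3)&(np.hypot(W[...,0]-560,W[...,1]+90)<140)
    m=cv2.morphologyEx(m.astype(np.uint8),cv2.MORPH_OPEN,np.ones((3,3)))>0
    r=cv2.minAreaRect(W[m][:,:2].astype(np.float32)); print(n,"plate",r)
    # keeper tab
    m=grey&(W[...,2]>71)&(W[...,2]<79)&(np.hypot(W[...,0]-560,W[...,1]+60)<140)
    print("tab",m.sum(),W[m].mean(0), cv2.minAreaRect(W[m][:,:2].astype(np.float32)))
    # bushing
    q=np.array([575.6,298.3]); nr=np.hypot(W[...,0]-q[0],W[...,1]-q[1])<32
    b=nr&(W[...,2]>11)&(W[...,2]<17)
    xy=W[b][:,:2].astype(np.float32); hull=cv2.convexHull(xy.reshape(-1,1,2)); M=cv2.moments(hull); c=np.array([M["m10"],M["m01"]])/M["m00"]
    print("base c",c,np.degrees(fold(hull[:,0],c,6)[0]),cv2.contourArea(hull))
    t=nr&(W[...,2]>46); print("stem",W[t].mean(0),cv2.minAreaRect(W[t][:,:2].astype(np.float32)))
E
```

```text
scene out c [ 543.345 -133.356] hull c [ 543.502 -133.474] corner ang deg 24.495774616814586 (np.float64(0.7589551502696946), np.float64(27.068167635978604)) area 2304.068836313905 2408.2631548091304
scene in c [ 543.463 -133.229] hull c [ 543.283 -133.184] corner ang deg 24.50339849248906 (np.float64(0.5308801988804985), np.float64(19.865723208057407)) area 1240.6074754754081 1293.4607645508368
scene plate ((545.6991577148438, -84.05696105957031), (192.51036071777344, 94.9422378540039), 84.27861022949219)
tab 105 [552.428 -21.449  74.643] ((551.6097412109375, -20.30913543701172), (10.871228218078613, 20.877605438232422), 82.7719955444336)
base c [576.378 297.648] -10.305644042340864 1088.2892849892378
stem [576.041 298.823  49.186] ((576.6500244140625, 300.6430358886719), (15.434795379638672, 12.474574089050293), 76.37462615966797)
top out c [ 542.447 -134.271] hull c [ 542.529 -134.257] corner ang deg 23.75892378133118 (np.float64(0.7146415176827231), np.float64(26.52423217307235)) area 2211.5789768635295 2297.4446239690296
top in c [ 542.92  -134.153] hull c [ 543.156 -134.195] corner ang deg 22.923711746486354 (np.float64(0.5717643130875297), np.float64(20.223476787820996)) area 1285.105974796461 1356.2989990538917
top plate ((545.2960205078125, -83.78660583496094), (194.31057739257812, 92.85868835449219), 85.15249633789062)
tab 76 [551.261 -21.856  75.732] ((551.6586303710938, -21.82624053955078), (10.141416549682617, 20.45478630065918), 83.53186798095703)
base c [575.624 298.406] -13.02797830134964 1133.4141721306369
stem [575.241 297.668  50.009] ((575.5755004882812, 298.1424560546875), (13.232831001281738, 12.324678421020508), 83.80602264404297)
```

```bash
cat >> h.py <<'E'
def delta(target,zang=None):
    from station import ctrl
    s=ctrl.read_state();R=s["eef_rot"];p=s["tcp_pos"]
    dl=R.T@(np.array(target)-p)
    a=np.degrees(np.arctan2(R[1,2],R[0,2]))
    print("t",s["time_s"],"tcp",p,"zang",a,"tilt",R[:,1],"open",s["opening"],"F",s["force"],"T",s["ft_torque"])
    y=None
    if zang is not None: y=-(((zang-a)+90)%180-90)
    print("delta",dl,"yaw",y)
E
python3 -c "
from h import *
delta([575.6,298.3,110],78.3)"
```

```text
t 0.1 tcp [162.247 603.117 213.953] zang 74.94590348424113 tilt [-0.    -0.001 -1.   ] open 92.03590875232136 F [ 0.808  0.009 -0.609] T [ 0.031 -0.012  0.015]
delta [ 478.336  104.189 -186.869] yaw -3.3540965157588687
```

{"api": "move_arm", "payload": {"plan": [{"delta_pos": [478.3, 50, -186.9], "yaw": -3.4, "hand": -1}, {"delta_pos": [478.3, 60, -186.9], "yaw": -3.4, "hand": -1}, {"delta_pos": [478.3, 80, -186.9], "yaw": -3.4, "hand": -1}, {"delta_pos": [478.3, 104, -186.9], "yaw": -3.4, "hand": -1}, {"delta_pos": [478.3, 104, -186.9], "yaw": -3.4, "hand": -1}, {"delta_pos": [478.3, 104, -186.9], "yaw": -3.4, "hand": -1}, {"delta_pos": [478.3, 104, -186.9], "yaw": -3.4, "hand": -1}, {"delta_pos": [478.3, 104, -186.9], "yaw": -3.4, "hand": -1}, {"delta_pos": [478.3, 104, -186.9], "yaw": -3.4, "hand": -1}, {"delta_pos": [478.3, 104, -186.9], "yaw": -3.4, "hand": -1}, {"delta_pos": [478.3, 104, -186.9], "yaw": -3.4, "hand": -1}, {"delta_pos": [478.3, 104, -186.9], "yaw": -3.4, "hand": -0.4}], "grip_force": 20}}

```text
time_s: 1.6
tcp_pos: [574.5, 299.5, 110.7]
eef_rot: [[0.98, -0.0, 0.2], [-0.2, -0.001, 0.98], [0.0, -1.0, -0.001]]
force: [-0.5, -0.1, -1.1]
opening: 84.0
```

```bash
python3 -c "
from h import *
delta([575.6,298.3,23],78.3)"
```

```text
t 1.6 tcp [574.548 299.518 110.667] zang 78.4392698588584 tilt [-0.    -0.001 -1.   ] open 84.0092865908971 F [-0.541 -0.091 -1.082] T [0.008 0.065 0.041]
delta [ 1.273 87.668 -0.909] yaw 0.13926985885839827
```

{"api": "move_arm", "payload": {"plan": [{"delta_pos": [1.3, 30, -0.9], "yaw": 0, "hand": -0.4}, {"delta_pos": [1.3, 60, -0.9], "yaw": 0, "hand": -0.4}, {"delta_pos": [1.3, 80, -0.9], "yaw": 0, "hand": -0.4}, {"delta_pos": [1.3, 87.5, -0.9], "yaw": 0, "hand": -0.4}, {"delta_pos": [1.3, 87.5, -0.9], "yaw": 0, "hand": 0.2}, {"delta_pos": [1.3, 87.5, -0.9], "yaw": 0, "hand": 0.5}, {"delta_pos": [1.3, 87.5, -0.9], "yaw": 0, "hand": 1}, {"delta_pos": [1.3, 87.5, -0.9], "yaw": 0, "hand": 1}, {"delta_pos": [1.3, 87.5, -0.9], "yaw": 0, "hand": 1}, {"delta_pos": [1.3, 87.5, -0.9], "yaw": 0, "hand": 1}], "grip_force": 20}}

```text
time_s: 2.85
tcp_pos: [575.8, 298.4, 23.4]
eef_rot: [[0.98, 0.0, 0.2], [-0.2, -0.001, 0.98], [0.0, -1.0, -0.0]]
force: [0.1, 0.9, 0.7]
opening: 11.8
```

```bash
python3 -c "
from h import *
delta([575.6,298.3,23],78.3)"
```

```text
t 2.85 tcp [575.844 298.404  23.367] zang 78.43584119448826 tilt [ 0.    -0.001 -1.   ] open 11.848308529457158 F [0.064 0.893 0.69 ] T [ 0.053  0.008 -0.02 ]
delta [-0.219  0.367 -0.151] yaw 0.1358411944882647
```

{"api": "move_arm", "payload": {"plan": [{"delta_pos": [0, -15, 0], "yaw": 0, "hand": 1}, {"delta_pos": [0, -50, 0], "yaw": 0, "hand": 1}, {"delta_pos": [0, -90, 0], "yaw": 0, "hand": 1}, {"delta_pos": [0, -100, 0], "yaw": 0, "hand": 1}, {"delta_pos": [0, -100, 0], "yaw": 0, "hand": 1}], "grip_force": 25}}

```text
time_s: 3.48
tcp_pos: [576.0, 298.5, 124.0]
eef_rot: [[0.98, 0.001, 0.2], [-0.2, -0.0, 0.98], [0.001, -1.0, 0.0]]
force: [0.0, 0.2, -1.5]
opening: 11.6
```

```bash
python3 - <<'E'
from h import *
from station import vision
delta([543,-133.8,110],53.9)
for n in("scene","top"):
    d=vision.get_image(n); np.savez(n+"1.npz",**d); cv2.imwrite(f"pics/{n}1.png",d["frame"][:,:,::-1])
    W=pts(d); nr=np.hypot(W[...,0]-576,W[...,1]-298)<35
    print(n,np.histogram(W[nr][:,2],bins=range(80,180,4)))
E
```

```text
t 3.475 tcp [576.003 298.538 124.003] zang 78.43464630420044 tilt [ 0.001 -0.    -1.   ] open 11.603839725125928 F [ 0.046  0.165 -1.534] T [ 0.015  0.009 -0.002]
delta [  54.326   13.977 -430.18 ] yaw 24.534646304200436
scene (array([  0,   0,   0,   0,   1,  31,  52,  43, 167,  18,   6,  19,  40,
        45,  45,  48,  47,  48,  50,  51,  50,  54,  51,  59]), array([ 80,  84,  88,  92,  96, 100, 104, 108, 112, 116, 120, 124, 128,
       132, 136, 140, 144, 148, 152, 156, 160, 164, 168, 172, 176]))
top (array([0, 0, 0, 0, 1, 2, 4, 7, 5, 0, 0, 1, 0, 0, 1, 2, 1, 3, 3, 3, 2, 0,
       0, 0]), array([ 80,  84,  88,  92,  96, 100, 104, 108, 112, 116, 120, 124, 128,
       132, 136, 140, 144, 148, 152, 156, 160, 164, 168, 172, 176]))
```

View pics/scene1.png

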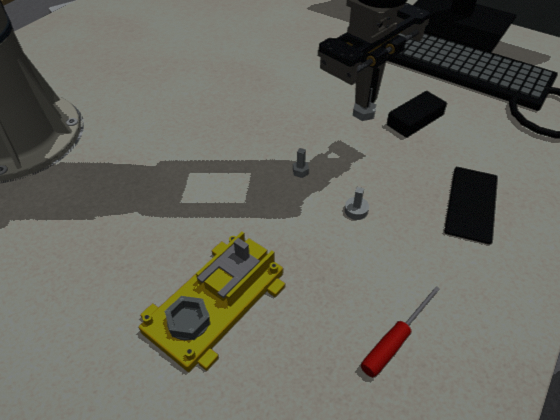

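Scene view: the large bushing hangs upright in the jaws at (365,112), and the two bystanders haven't moved. Next I carry it above the pocket.

{"api": "move_arm", "payload": {"plan": [{"delta_pos": [3, 0, -20], "yaw": 2, "hand": 1}, {"delta_pos": [7, 0, -60], "yaw": 4, "hand": 1}, {"delta_pos": [13, 0, -105], "yaw": 7, "hand": 1}, {"delta_pos": [19, 0, -150], "yaw": 10, "hand": 1}, {"delta_pos": [25, 0, -195], "yaw": 13, "hand": 1}, {"delta_pos": [30, 0, -240], "yaw": 16, "hand": 1}, {"delta_pos": [36, 0, -285], "yaw": 19, "hand": 1}, {"delta_pos": [42, 0, -330], "yaw": 22, "hand": 1}, {"delta_pos": [48, 0, -375], "yaw": 24.5, "hand": 1}, {"delta_pos": [53, 0, -415], "yaw": 24.5, "hand": 1}, {"delta_pos": [54.3, 0, -430.2], "yaw": 24.5, "hand": 1}, {"delta_pos": [54.3, 0, -430.2], "yaw": 24.5, "hand": 1}]}}

```text
time_s: 5.08
tcp_pos: [541.0, -135.1, 122.2]
eef_rot: [[0.807, -0.003, 0.591], [-0.591, -0.001, 0.807], [-0.001, -1.0, -0.002]]
force: [-0.4, -0.2, -1.3]
opening: 12.0
```

```bash
python3 - <<'E'
from h import *
from station import vision
delta([543,-133.8,66],53.9)
for n in("scene","top"):
    d=vision.get_image(n); np.savez(n+"2.npz",**d); cv2.imwrite(f"pics/{n}2.png",d["frame"][:,:,::-1])
a=cv2.imread("pics/scene2.png")[150:370,100:320]
cv2.imwrite("pics/z4.png",cv2.convertScaleAbs(cv2.resize(a,None,fx=2.7,fy=2.7,interpolation=cv2.INTER_CUBIC),alpha=1.5))
E
```

```text
t 5.075 tcp [ 541.007 -135.058  122.207] zang 53.78769233789327 tilt [-0.003 -0.001 -1.   ] open 12.005171532746303 F [-0.432 -0.202 -1.27 ] T [-0.044  0.05   0.004]
delta [ 0.949 56.2    2.328] yaw -0.11230766210672982
```

View pics/z4.png

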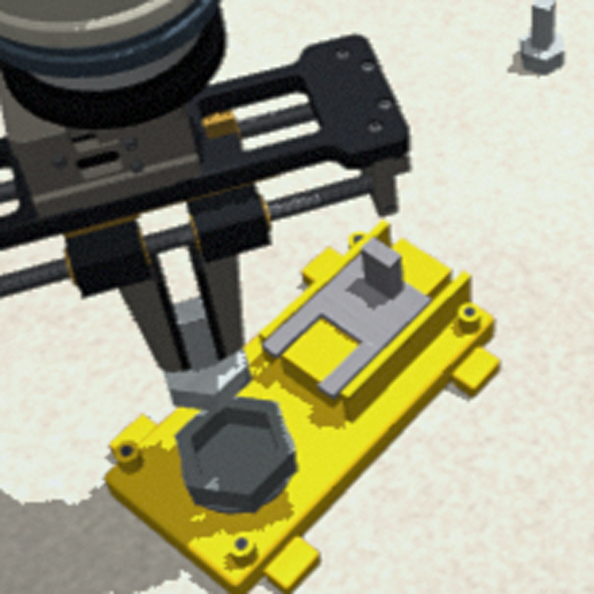

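The bushing hangs above the pocket (about (235,455) in the zoom), with its hexagon flats roughly parallel to the boss. I'll go down to just above the rim.

{"api": "move_arm", "payload": {"plan": [{"delta_pos": [0.9, 20, 2.3], "yaw": 0, "hand": 1}, {"delta_pos": [0.9, 45, 2.3], "yaw": 0, "hand": 1}, {"delta_pos": [0.9, 55, 2.3], "yaw": 0, "hand": 1}, {"delta_pos": [0.9, 55, 2.3], "yaw": 0, "hand": 1}, {"delta_pos": [0.9, 55, 2.3], "yaw": 0, "hand": 1}]}}

```text
time_s: 5.8
tcp_pos: [544.1, -132.1, 68.2]
eef_rot: [[0.808, -0.001, 0.589], [-0.589, -0.001, 0.808], [-0.0, -1.0, -0.002]]
force: [-0.8, 1.0, -0.7]
opening: 11.7
```

```bash
python3 - <<'E'
from h import *
from station import vision
delta([543,-133.8,62],53.9)
for n in("scene","top"):
    d=vision.get_image(n); np.savez(n+"3.npz",**d); cv2.imwrite(f"pics/{n}3.png",d["frame"][:,:,::-1])
a=cv2.imread("pics/scene3.png")[250:370,120:260]
cv2.imwrite("pics/z5.png",cv2.convertScaleAbs(cv2.resize(a,None,fx=5,fy=5,interpolation=cv2.INTER_CUBIC),alpha=1.5))
E
```

```text
t 5.8 tcp [ 544.096 -132.112   68.176] zang 53.9349632933755 tilt [-0.001 -0.001 -1.   ] open 11.691340062411335 F [-0.84   0.988 -0.684] T [-0.046  0.017 -0.013]
delta [ 0.11  6.18 -2.  ] yaw 0.03496329337551174
```

View pics/z5.png

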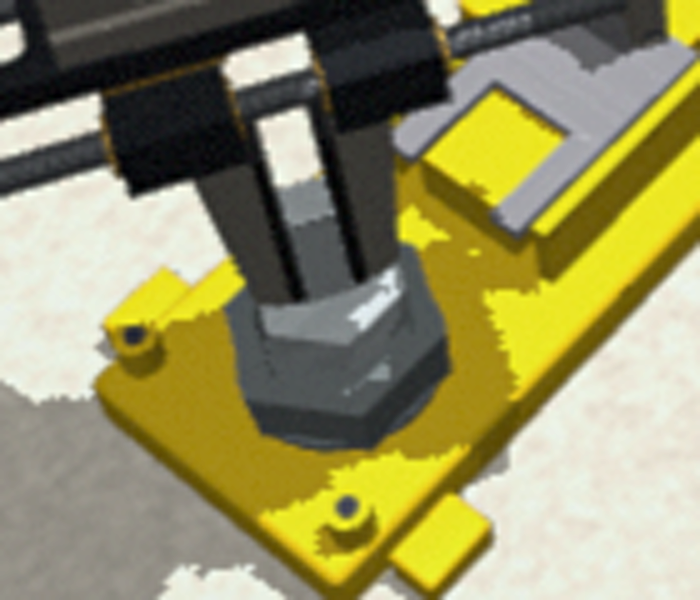

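{"api": "move_arm", "payload": {"plan": [{"delta_pos": [0.1, 2, -2], "yaw": 0, "hand": 1}, {"delta_pos": [0.1, 4.5, -2], "yaw": 0, "hand": 1}, {"delta_pos": [0.1, 4.5, -2], "yaw": 0, "hand": 1}, {"delta_pos": [0.1, 4.5, -2], "yaw": 0, "hand": 1}]}}

```text
time_s: 6.4
tcp_pos: [542.9, -134.0, 63.7]
eef_rot: [[0.808, -0.001, 0.589], [-0.589, -0.001, 0.808], [-0.0, -1.0, -0.002]]
force: [-0.1, -0.0, -1.1]
opening: 11.8
```

```bash
python3 - <<'E'
from h import *
delta([543,-133.8,62],53.9)
E
```

```text
t 6.4 tcp [ 542.944 -134.045   63.747] zang 53.912228083510655 tilt [-0.001 -0.001 -1.   ] open 11.849116958299224 F [-0.129 -0.006 -1.116] T [-0.041  0.045 -0.047]
delta [-0.099  1.746  0.233] yaw 0.012228083510649412
```

Positioning settles well. Now I feel downwards in small steps.

{"api": "move_arm", "payload": {"plan": [{"delta_pos": [0, 1, 0.2], "yaw": 0, "hand": 1}, {"delta_pos": [0, 2, 0.2], "yaw": 0, "hand": 1}, {"delta_pos": [0, 2.5, 0.2], "yaw": 0, "hand": 1}, {"delta_pos": [0, 2.5, 0.2], "yaw": 0, "hand": 1}]}}

```text
time_s: 6.9
tcp_pos: [543.1, -133.9, 61.2]
eef_rot: [[0.808, -0.001, 0.589], [-0.589, -0.001, 0.808], [-0.0, -1.0, -0.002]]
force: [0.4, 0.5, -1.5]
opening: 12.1
```

```bash
python3 - <<'E'
from h import *
delta([543,-133.8,62],53.9)
E
```

```text
t 6.9 tcp [ 543.11  -133.857   61.195] zang 53.914449714163744 tilt [-0.001 -0.001 -1.   ] open 12.123461818501337 F [ 0.389  0.475 -1.516] T [-0.011 -0.039 -0.028]
delta [-0.122 -0.805 -0.02 ] yaw 0.014449714163745853
```

{"api": "move_arm", "payload": {"plan": [{"delta_pos": [0, 1, 0], "yaw": 0, "hand": 1}, {"delta_pos": [0, 1.5, 0], "yaw": 0, "hand": 1}, {"delta_pos": [0, 1.5, 0], "yaw": 0, "hand": 1}]}}

```text
time_s: 7.28
tcp_pos: [543.1, -133.8, 59.7]
eef_rot: [[0.808, -0.001, 0.589], [-0.589, -0.001, 0.808], [-0.0, -1.0, -0.001]]
force: [0.8, 0.4, -0.8]
opening: 11.8
```

```bash
python3 - <<'E'
from h import *
delta([543,-133.8,62],53.9)
E
```

```text
t 7.275 tcp [ 543.118 -133.824   59.651] zang 53.91323755914333 tilt [-0.001 -0.001 -1.   ] open 11.780898044974405 F [ 0.788  0.405 -0.777] T [ 0.083 -0.012 -0.068]
delta [-0.11  -2.349 -0.054] yaw 0.013237559143334465
```

The underside is about 3 mm below the rim with no reaction, so it has entered. I'll carry on down slowly.

{"api": "move_arm", "payload": {"plan": [{"delta_pos": [0, 1, 0], "yaw": 0, "hand": 1}, {"delta_pos": [0, 2, 0], "yaw": 0, "hand": 1}, {"delta_pos": [0, 3, 0], "yaw": 0, "hand": 1}, {"delta_pos": [0, 4, 0], "yaw": 0, "hand": 1}, {"delta_pos": [0, 4, 0], "yaw": 0, "hand": 1}]}}

```text
time_s: 7.9
tcp_pos: [543.1, -133.8, 55.5]
eef_rot: [[0.808, -0.001, 0.589], [-0.589, -0.001, 0.808], [-0.0, -1.0, -0.001]]
force: [-0.2, -0.0, -0.7]
opening: 11.7
```

```bash
python3 - <<'E'
from h import *
delta([543,-133.8,62],53.9)
E
```

```text
t 7.9 tcp [ 543.082 -133.794   55.546] zang 53.91257323984167 tilt [-0.001 -0.001 -1.   ] open 11.68396892847746 F [-0.169 -0.049 -0.729] T [ 0.043 -0.04   0.033]
delta [-0.064 -6.454 -0.063] yaw 0.01257323984167158
```

{"api": "move_arm", "payload": {"plan": [{"delta_pos": [0, 1.5, 0], "yaw": 0, "hand": 1}, {"delta_pos": [0, 3, 0], "yaw": 0, "hand": 1}, {"delta_pos": [0, 4.5, 0], "yaw": 0, "hand": 1}, {"delta_pos": [0, 6, 0], "yaw": 0, "hand": 1}, {"delta_pos": [0, 7.5, 0], "yaw": 0, "hand": 1}, {"delta_pos": [0, 7.5, 0], "yaw": 0, "hand": 1}]}}

```text
time_s: 8.65
tcp_pos: [543.0, -133.8, 47.9]
eef_rot: [[0.808, -0.001, 0.589], [-0.589, -0.001, 0.808], [-0.0, -1.0, -0.002]]
force: [1.2, -0.2, -1.6]
opening: 11.9
```

```bash
python3 - <<'E'
from h import *
delta([543,-133.8,46.4],53.9)
E
```

```text
t 8.65 tcp [ 543.038 -133.802   47.912] zang 53.91212899050377 tilt [-0.001 -0.001 -1.   ] open 11.889605684853281 F [ 1.178 -0.152 -1.65 ] T [ 0.148 -0.112 -0.021]
delta [-0.031  1.512 -0.019] yaw 0.012128990503768478
```

{"api": "move_arm", "payload": {"plan": [{"delta_pos": [0, 0.7, 0], "yaw": 0, "hand": 1}, {"delta_pos": [0, 1.2, 0], "yaw": 0, "hand": 1}, {"delta_pos": [0, 1.6, 0], "yaw": 0, "hand": 1}, {"delta_pos": [0, 1.6, 0], "yaw": 0, "hand": 1}]}}

```text
time_s: 9.15
tcp_pos: [543.1, -133.8, 46.3]
eef_rot: [[0.808, -0.001, 0.589], [-0.589, -0.001, 0.808], [-0.0, -1.0, -0.001]]
force: [1.2, 0.6, 0.0]
opening: 11.8
```

```bash
python3 - <<'E'
from h import *
from station import vision
delta([543,-133.8,46.4],53.9)
d=vision.get_image("scene"); cv2.imwrite("pics/scene4.png",d["frame"][:,:,::-1])
a=d["frame"][250:370,120:260,::-1]
cv2.imwrite("pics/z6.png",cv2.convertScaleAbs(cv2.resize(a,None,fx=5,fy=5,interpolation=cv2.INTER_CUBIC),alpha=1.5))
E
```

```text
t 9.15 tcp [ 543.088 -133.798   46.327] zang 53.9116813786879 tilt [-0.001 -0.001 -1.   ] open 11.764549628625998 F [1.23  0.627 0.004] T [ 0.109 -0.104  0.003]
delta [-0.07  -0.073 -0.054] yaw 0.011681378687910637
```

View pics/z6.png

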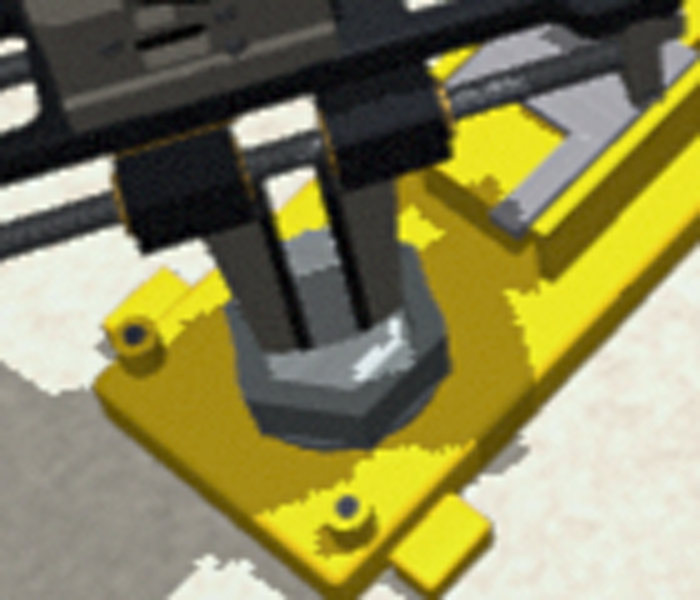

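The base sits inside the boss (zoom around (340,360)), and the rim stands above it on all visible sides. I'll press 0.5 mm more to confirm the floor, then release a little.

{"api": "move_arm", "payload": {"plan": [{"delta_pos": [0, 0.5, 0], "yaw": 0, "hand": 1}, {"delta_pos": [0, 0.6, 0], "yaw": 0, "hand": 1}]}}

```text
time_s: 9.45
tcp_pos: [543.1, -133.9, 46.2]
eef_rot: [[0.808, -0.001, 0.589], [-0.589, -0.001, 0.808], [-0.0, -1.0, -0.001]]
force: [-1.9, 1.2, 7.9]
opening: 11.5
```

```bash
python3 - <<'E'
from h import *
delta([543,-133.8,46.4],53.9)
E
```

```text
t 9.45 tcp [ 543.132 -133.859   46.249] zang 53.91037056683689 tilt [-0.001 -0.001 -1.   ] open 11.522380831449412 F [-1.887  1.193  7.899] T [ 0.197  0.307 -0.032]
delta [-0.141 -0.151 -0.031] yaw 0.0103705668368832
```

There is a firm floor at TCP 46.2, which puts the underside at about 23 mm: home. I release and rise.

{"api": "move_arm", "payload": {"plan": [{"delta_pos": [0, 0, 0], "yaw": 0, "hand": 0.5}, {"delta_pos": [0, 0, 0], "yaw": 0, "hand": 0.2}, {"delta_pos": [0, 0, 0], "yaw": 0, "hand": 0.2}, {"delta_pos": [0, 0, 0], "yaw": 0, "hand": 0.2}, {"delta_pos": [0, -10, 0], "yaw": 0, "hand": 0.2}, {"delta_pos": [0, -40, 0], "yaw": 0, "hand": 0.2}, {"delta_pos": [0, -80, 0], "yaw": 0, "hand": 0.2}, {"delta_pos": [-40, -100, 0], "yaw": 0, "hand": 0.2}, {"delta_pos": [-80, -100, 0], "yaw": 0, "hand": 0.2}, {"delta_pos": [-120, -100, 0], "yaw": 0, "hand": 0.2}, {"delta_pos": [-120, -100, 0], "yaw": 0, "hand": 0.2}]}}

```text
time_s: 10.82
tcp_pos: [444.2, -62.0, 146.8]
eef_rot: [[0.809, -0.002, 0.588], [-0.588, -0.001, 0.809], [-0.001, -1.0, -0.002]]
force: [1.1, -0.1, -0.1]
opening: 36.7
```

```bash
python3 - <<'E'
from h import *
from station import vision
delta([551.5,-21.5,110],-5.3)
for n in("scene","top"):
    d=vision.get_image(n); np.savez(n+"5.npz",**d); cv2.imwrite(f"pics/{n}5.png",d["frame"][:,:,::-1])
    W=pts(d);nr=np.hypot(W[...,0]-543,W[...,1]+134)<25
    w=W[nr]; t=w[(w[:,2]>66)&(w[:,2]<80)]
    print(n,len(t),"stem top",t.mean(0), np.histogram(w[:,2],bins=range(20,82,2)))
    m=(W[...,2]>71)&(W[...,2]<79)&(np.hypot(W[...,0]-552,W[...,1]+21)<25); print("tab",m.sum(),W[m].mean(0),cv2.minAreaRect(W[m][:,:2].astype(np.float32)))
a=cv2.imread("pics/scene5.png")[230:370,120:290]
cv2.imwrite("pics/z7.png",cv2.convertScaleAbs(cv2.resize(a,None,fx=4.2,fy=4.2,interpolation=cv2.INTER_CUBIC),alpha=1.5))
E
```

```text
t 10.825 tcp [444.198 -61.976 146.791] zang 53.98116951413804 tilt [-0.002 -0.001 -1.   ] open 36.664632931604864 F [ 1.109 -0.072 -0.147] T [-0.043  0.025 -0.009]
delta [63.018 36.575 95.898] yaw 59.281169514138035
scene 108 stem top [ 543.857 -134.552   72.298] (array([  1,   8,  12,   6,   7,   4,   7,  44, 299, 368, 114,   7,   9,
         6,   7,  11,   9,   8,   8,   5,  12,   9,   7,   7,  12,  13,
        58,  17,   1,   0]), array([20, 22, 24, 26, 28, 30, 32, 34, 36, 38, 40, 42, 44, 46, 48, 50, 52,
       54, 56, 58, 60, 62, 64, 66, 68, 70, 72, 74, 76, 78, 80]))
tab 106 [552.572 -21.514  74.825] ((551.941650390625, -20.9303035736084), (10.496370315551758, 20.77944564819336), 84.65008544921875)
top 0 stem top [nan nan nan] (array([0, 0, 0, 0, 0, 0, 0, 0, 0, 0, 0, 0, 0, 0, 0, 0, 0, 0, 0, 0, 0, 0,
       0, 0, 0, 0, 0, 0, 0, 0]), array([20, 22, 24, 26, 28, 30, 32, 34, 36, 38, 40, 42, 44, 46, 48, 50, 52,
       54, 56, 58, 60, 62, 64, 66, 68, 70, 72, 74, 76, 78, 80]))
tab 3 [560.155 -18.425  74.583] ((560.2404174804688, -18.59942054748535), (1.0038410425186157, 2.2390570640563965), 85.66996765136719)<stdin>:8: RuntimeWarning: Mean of empty slice.
  ret = um.true_divide(
```

View pics/z7.png

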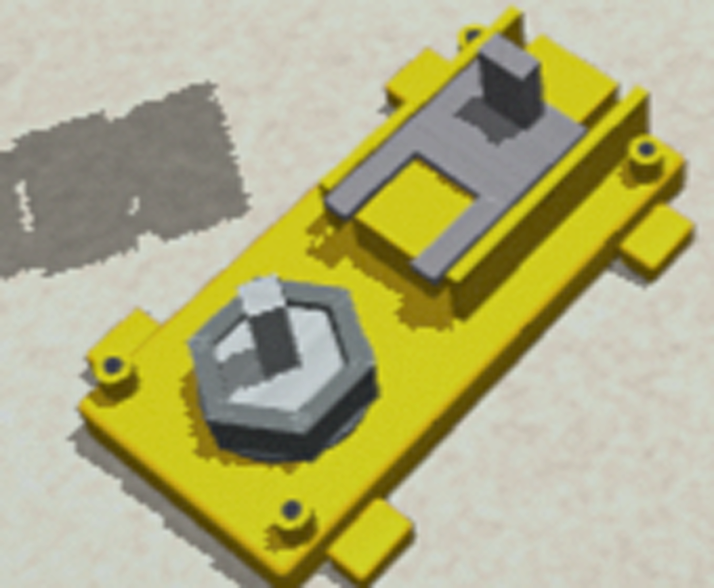

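The picture confirms it: the base lies inside the pocket below the rim (zoom (285,365)), the stem top is at z≈72.3 and the keeper is open. Next the keeper tab, gripped across its width.

{"api": "move_arm", "payload": {"plan": [{"delta_pos": [10, 5, 15], "yaw": 9, "hand": -0.2}, {"delta_pos": [20, 10, 30], "yaw": 18, "hand": -0.2}, {"delta_pos": [30, 20, 50], "yaw": 27, "hand": -0.2}, {"delta_pos": [45, 30, 70], "yaw": 36, "hand": -0.2}, {"delta_pos": [55, 36, 85], "yaw": 45, "hand": -0.2}, {"delta_pos": [63, 36, 95.9], "yaw": 54, "hand": -0.2}, {"delta_pos": [63, 36, 95.9], "yaw": 59.3, "hand": -0.2}, {"delta_pos": [63, 36, 95.9], "yaw": 59.3, "hand": -0.2}, {"delta_pos": [63, 36, 95.9], "yaw": 59.3, "hand": -0.2}]}}

```text
time_s: 12.05
tcp_pos: [555.0, -23.2, 111.1]
eef_rot: [[-0.092, 0.001, 0.996], [-0.996, -0.002, -0.092], [0.001, -1.0, 0.001]]
force: [0.1, -0.3, -0.8]
opening: 55.1
```

```bash
python3 - <<'E'
from h import *
delta([551.7,-21.4,51],-5.3)
E
```

```text
t 12.05 tcp [555.047 -23.161 111.093] zang -5.258743513695551 tilt [ 0.001 -0.002 -1.   ] open 55.064614391004476 F [ 0.072 -0.297 -0.797] T [-0.045  0.107  0.042]
delta [-1.533 60.087 -3.569] yaw 0.041256486304448
```

{"api": "move_arm", "payload": {"plan": [{"delta_pos": [-1.5, 20, -3.6], "yaw": 0, "hand": -0.2}, {"delta_pos": [-1.5, 45, -3.6], "yaw": 0, "hand": -0.2}, {"delta_pos": [-1.5, 58, -3.6], "yaw": 0, "hand": -0.2}, {"delta_pos": [-1.5, 60, -3.6], "yaw": 0, "hand": -0.2}, {"delta_pos": [-1.5, 60, -3.6], "yaw": 0, "hand": 0.2}, {"delta_pos": [-1.5, 60, -3.6], "yaw": 0, "hand": 0.4}, {"delta_pos": [-1.5, 60, -3.6], "yaw": 0, "hand": 0.55}, {"delta_pos": [-1.5, 60, -3.6], "yaw": 0, "hand": 1}, {"delta_pos": [-1.5, 60, -3.6], "yaw": 0, "hand": 1}, {"delta_pos": [-1.5, 60, -3.6], "yaw": 0, "hand": 1}], "grip_force": 15}}

```text
time_s: 13.3
tcp_pos: [551.8, -21.4, 51.4]
eef_rot: [[-0.092, 0.001, 0.996], [-0.996, -0.002, -0.092], [0.001, -1.0, 0.001]]
force: [-1.7, 1.2, 5.2]
opening: 19.8
```

```bash
python3 - <<'E'
from h import *
a=np.radians(-95.3)
delta([551.6+60*np.cos(a),-21.4+60*np.sin(a),51],-5.3)
E
```

```text
t 13.3 tcp [551.774 -21.439  51.407] zang -5.258832000120037 tilt [ 0.001 -0.002 -1.   ] open 19.76121881655165 F [-1.709  1.18   5.216] T [ 0.053  0.364 -0.062]
delta [59.977  0.491 -0.22 ] yaw 0.04116799987995989
```

Gripped at 19.8 mm. I slide in the housing's -y (tool +x), checking the force on the way.

{"api": "move_arm", "payload": {"plan": [{"delta_pos": [3, 0, 0], "yaw": 0, "hand": 1}, {"delta_pos": [8, 0, 0], "yaw": 0, "hand": 1}, {"delta_pos": [14, 0, 0], "yaw": 0, "hand": 1}, {"delta_pos": [20, 0, 0], "yaw": 0, "hand": 1}, {"delta_pos": [26, 0, 0], "yaw": 0, "hand": 1}, {"delta_pos": [30, 0, 0], "yaw": 0, "hand": 1}]}}

```text
time_s: 14.05
tcp_pos: [548.9, -51.8, 51.5]
eef_rot: [[-0.092, 0.001, 0.996], [-0.996, -0.002, -0.092], [0.001, -1.0, 0.001]]
force: [-2.4, 3.4, 3.6]
opening: 20.0
```

```bash
python3 - <<'E'
from h import *
a=np.radians(-95.3)
delta([551.7+60*np.cos(a),-21.4+60*np.sin(a),51],-5.3)
E
```

```text
t 14.05 tcp [548.905 -51.774  51.45 ] zang -5.274616596334228 tilt [ 0.001 -0.002 -1.   ] open 19.996050016446183 F [-2.375  3.363  3.559] T [ 0.354  0.398 -0.004]
delta [29.497  0.491 -0.036] yaw 0.025383403665770743
```

{"api": "move_arm", "payload": {"plan": [{"delta_pos": [5, 0, 0], "yaw": 0, "hand": 1}, {"delta_pos": [10, 0, 0], "yaw": 0, "hand": 1}, {"delta_pos": [15, 0, 0], "yaw": 0, "hand": 1}, {"delta_pos": [20, 0, 0], "yaw": 0, "hand": 1}, {"delta_pos": [25, 0, 0], "yaw": 0, "hand": 1}, {"delta_pos": [28, 0, 0], "yaw": 0, "hand": 1}, {"delta_pos": [28, 0, 0], "yaw": 0, "hand": 1}]}}

```text
time_s: 14.92
tcp_pos: [546.1, -80.2, 51.4]
eef_rot: [[-0.092, 0.001, 0.996], [-0.996, -0.002, -0.092], [0.002, -1.0, 0.001]]
force: [-1.8, -1.8, 3.2]
opening: 19.6
```

```bash
python3 - <<'E'
from h import *
a=np.radians(-95.3)
delta([551.7+60*np.cos(a),-21.4+60*np.sin(a),51],-5.3)
E
```

```text
t 14.925 tcp [546.138 -80.217  51.428] zang -5.271504514813427 tilt [ 0.001 -0.002 -1.   ] open 19.593649523491155 F [-1.797 -1.777  3.194] T [-0.393  0.501  0.021]
delta [0.92  0.43  0.104] yaw 0.02849548518656775
```

{"api": "move_arm", "payload": {"plan": [{"delta_pos": [0.7, 0, 0], "yaw": 0, "hand": 1}, {"delta_pos": [1.4, 0, 0], "yaw": 0, "hand": 1}, {"delta_pos": [2, 0, 0], "yaw": 0, "hand": 1}, {"delta_pos": [2, 0, 0], "yaw": 0, "hand": 1}]}}

```text
time_s: 15.42
tcp_pos: [546.0, -81.3, 51.4]
eef_rot: [[-0.092, 0.001, 0.996], [-0.996, -0.001, -0.092], [0.001, -1.0, 0.001]]
force: [-1.6, 7.8, 4.4]
opening: 19.8
```

```bash
python3 - <<'E'
from h import *
a=np.radians(-95.3)
delta([551.7+60*np.cos(a),-21.4+60*np.sin(a),51],-5.3)
E
```

```text
t 15.425 tcp [546.039 -81.272  51.434] zang -5.292510327517554 tilt [ 0.001 -0.001 -1.   ] open 19.845199332933976 F [-1.631  7.797  4.403] T [ 1.165  0.306 -0.003]
delta [-0.14   0.434  0.106] yaw 0.007489672482449805
```

The force is rising at 60.1 mm of travel, which looks like the stop. One more small nudge to confirm.

{"api": "move_arm", "payload": {"plan": [{"delta_pos": [1.5, 0, 0], "yaw": 0, "hand": 1}, {"delta_pos": [1.5, 0, 0], "yaw": 0, "hand": 1}]}}

```text
time_s: 15.68
tcp_pos: [546.1, -81.3, 51.5]
eef_rot: [[-0.093, 0.001, 0.996], [-0.996, 0.001, -0.093], [-0.001, -1.0, 0.001]]
force: [-1.4, 10.9, 4.0]
opening: 19.9
```

```bash
python3 - <<'E'
from h import *
delta([551.7,-21.4,51],-5.3)
E
```

```text
t 15.675 tcp [546.056 -81.317  51.452] zang -5.329823541710133 tilt [ 0.001  0.001 -1.   ] open 19.926978056937255 F [-1.399 10.931  3.963] T [1.675 0.221 0.005]
delta [-60.181   0.526   0.054] yaw -0.029823541710129575
```

At the stop. I let go, rise and move clear.

{"api": "move_arm", "payload": {"plan": [{"delta_pos": [0, 0, 0], "yaw": 0, "hand": 0.3}, {"delta_pos": [0, 0, 0], "yaw": 0, "hand": 0.0}, {"delta_pos": [0, 0, 0], "yaw": 0, "hand": 0.0}, {"delta_pos": [0, 0, 0], "yaw": 0, "hand": 0.0}, {"delta_pos": [0, -10, 0], "yaw": 0, "hand": 0.0}, {"delta_pos": [0, -45, 0], "yaw": 0, "hand": 0.0}, {"delta_pos": [0, -90, 0], "yaw": 0, "hand": 0.0}, {"delta_pos": [0, -130, -20], "yaw": 0, "hand": 0.0}, {"delta_pos": [-40, -150, -70], "yaw": 0, "hand": 0.0}, {"delta_pos": [-80, -150, -120], "yaw": 0, "hand": 0.0}, {"delta_pos": [-120, -150, -170], "yaw": 0, "hand": 0.0}, {"delta_pos": [-120, -150, -170], "yaw": 0, "hand": 0.0}]}}

```text
time_s: 17.18
tcp_pos: [385.1, 55.3, 202.0]
eef_rot: [[-0.09, 0.001, 0.996], [-0.996, 0.002, -0.09], [-0.002, -1.0, 0.001]]
force: [0.2, -0.8, -0.3]
opening: 45.9
```

```bash
python3 - <<'E'
from h import *
from station import vision
delta([551.7,-21.4,51],-5.3)
for n in("scene","top"):
    d=vision.get_image(n); cv2.imwrite(f"pics/{n}6.png",d["frame"][:,:,::-1])
    W=pts(d)
    m=(W[...,2]>71)&(W[...,2]<79)&(np.hypot(W[...,0]-546.2,W[...,1]+81)<25); print(n,"tab",m.sum(),W[m].mean(0) if m.any() else 0)
    m=(W[...,2]>68)&(W[...,2]<78)&(np.hypot(W[...,0]-543,W[...,1]+134)<20); print("stem",m.sum(),W[m].mean(0) if m.any() else 0)
    for c in((507.5,210.5),(633.3,180.5)):
        m=(W[...,2]>46)&(W[...,2]<54)&(np.hypot(W[...,0]-c[0],W[...,1]-c[1])<20); print("by",W[m].mean(0) if m.any() else 0)
    a=d["frame"][230:370,120:290,::-1] if n=="scene" else d["frame"][190:300,290:440,::-1]
    cv2.imwrite(f"pics/z8{n}.png",cv2.convertScaleAbs(cv2.resize(a,None,fx=4.2,fy=4.2,interpolation=cv2.INTER_CUBIC),alpha=1.5))
E
```

```text
t 17.175 tcp [385.122  55.299 201.973] zang -5.171556007935031 tilt [ 0.001  0.002 -1.   ] open 45.890641369591165 F [ 0.238 -0.84  -0.297] T [-0.074  0.071 -0.009]
delta [ 61.616 151.058 172.652] yaw 0.12844399206497314
scene tab 119 [547.031 -81.325  74.736]
stem 103 [ 543.685 -134.492   72.606]
by [508.136 210.287  49.562]
by [634.    180.964  49.474]
top tab 75 [545.887 -81.425  75.363]
stem 60 [ 541.855 -134.498   73.458]
by [507.325 209.511  50.22 ]
by [633.028 179.969  50.172]
```

View pics/z8scene.png

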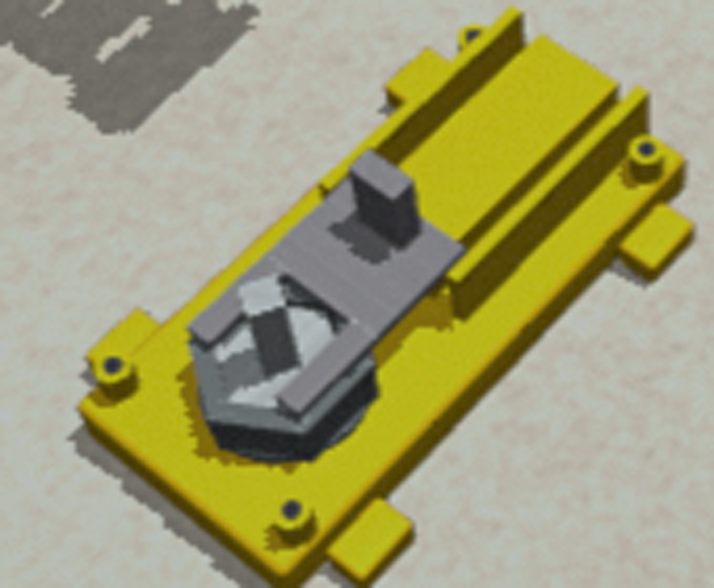

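View pics/z8top.png

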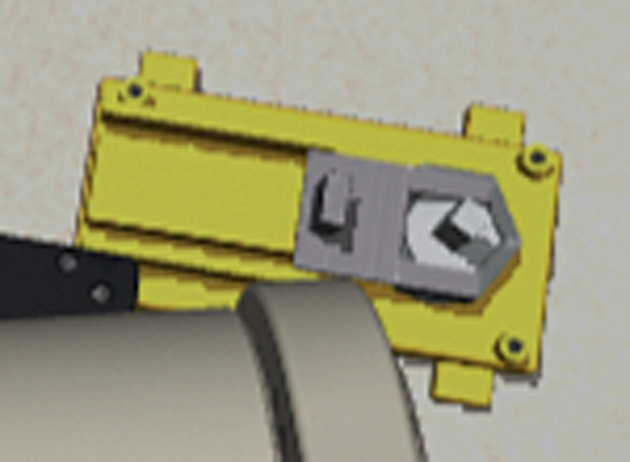

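Both views show the fork on both sides of the stem and over the base (scene zoom (275,330), top zoom (455,235)). The gripper is clear and the bystanders have not moved. I'm handing the job in.

```bash
python3 -c "
from station import ticket
print(ticket.sign_off())"
```

```text
the job is handed in; nothing more can be done
None
```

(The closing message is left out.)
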